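# Shut the tool chest and close its hasp

### The arm

A 6-joint arm with a two-finger parallel gripper is mounted at the origin on the work surface. World frame = base frame: x ahead of the robot, y to its left, z up, the work surface at z = 0. Lengths are in mm, angles in rad, forces in N, time in s.
With the tool pointing down it reaches from about 275 to 750 mm from the base axis. Payload 10.2 kg.
Tool frame: the origin (TCP) lies midway between the tips of the shut fingers; the grasp point (between the pads) lies 19 mm behind it; z points along the fingers, y is the line along which they close (so a half turn about z gives the same grasp; the last joint's range is limited). The gripper opens to 85 mm and grips with 20 to 120 N. Pads are 22 mm wide; open, the fingers measure 114 mm over their backs; the gripper's body (76 mm by 85 mm) begins 54 mm behind the grasp point. The pads swing forward as they close: fully open they stand 13 mm farther back than shut.
Start: joints at [1.061, 0.313, 1.498, -0, 1.331, -0.223], TCP at [148.527, 503.558, 231.294] pointing down, gripper open.
Joint ranges: [-2.94, 2.94], [-0.97, 2.17], [0.19, 2.56], [-1.23, 4.37], [0.02, 3.11], [-2.88, 2.88]. Speed limits (rad/s): [2.39, 2.39, 3.01, 3.14, 3.14, 3.14].

### API

Orientations are given as a unit quaternion [w, x, y, z].
In Python, from rig import ctrl, capture, camera_info gives the robot as it stands.
- The arm moves only by the tool apply_moves, never from a script. Its argument "targets" is a list of rows, each a list of 3 entries, a list of its own where there are three numbers: the finger opening in mm, from 0 to 85.4, then the shift along the world's x, y, z in mm, then the turn, a rotation vector about the world's x, y, z in degrees. In form: [[grip, [dx, dy, dz], [rx, ry, rz]], ...]. A call has 1 to 20 rows; each row is the pose to reach, as a shift and turn from the pose commanded when the call began; what a row does not reach only later rows make up. A row lasts 1/10 s, in which the tool goes at most 50 mm and 8.59 degrees, less where a joint would pass 70% of its speed; a pose out of reach is approached as far as the arm can. A call with a gripper value outside its range is refused whole. The fingers move at their own pace and stop on an object; "squeeze" is the grip in N (left out, the last holds). Time passes only in rows, so rows that repeat a pose let the fingers close. It gives the time, the measured TCP pose, the force, the opening and the grip force at its end, in the units of the state.
- ctrl.sense(): the state, without advancing time (a new reading comes with each control period).
- capture(name): name is "scene" or "side" or "wrist"; returns (picture, depth): 384x512x3 uint8, blue, green, red; 384x512 float32, mm along the optical axis (not along the pixel's ray), 0 where there is no reading.
- camera_info(name): a dict with "vfov" (degrees; the focal length in pixels is half the picture's height over the tangent of half this angle, whatever the lens; pixels are square), "cx", "cy" (the principal point, pixels), "extrinsics" (4x4, takes a point from camera to world coordinates). Camera axes: x right, y down, z forward; pixel columns grow to the right and rows downward; lengths in mm; the calibration is good to about 2 mm. A picture is of the moment at which its call begins: read the wrist's pose just before it. camera_info takes no time and is no camera call; for the wrist camera it gives the pose at the moment of the call.
- ctrl.finish_job(): hands the job in; it is judged then, once.
The state is a dict: "time_s": time; "joints": joint angles; "dq": joint speeds; "tau": joint torques, N m; "eef_pos": TCP position; "ee_rot": TCP orientation; "force": force on the tool from outside, world axes, zero at the start; "wrist_torque": the same for the moment, N m; "grip_width": opening from 0.0 (shut) to 1.0 (fully open); "grip_force": force on a finger pad.
Only numpy, scipy, OpenCV 4.12 (cv2) and the standard library are available. Lean on these libraries where they do the work, as an engineer would, in place of code of your own. Each camera call takes 0.05 s, during which the arm holds its last target. There are 200 camera calls.

### The job

Shut the lid of the red steel tool chest until it is fully down, then swing the hasp on its front down over the staple until the strap lies flat against the chest, ready for the padlock. Leave the drill, glue bottle, tape and screwdriver where they are.

Things in the scene. Friction and masses are not known exactly. Their poses are not given: they have to be found in the camera images.
- toolbox: red steel tool chest, fixed to the bench (it does not slide). Body 180 deep (x) by 320 long (y) by 150 tall; with the 50 mm tall lid shut it stands 200 tall. Origin: centre of its underside, on the bench. Its front, with hasp and staple, faces the chest's own -x (x = -90 mm); it is turned away from the robot and to the robot's right. z up.
- lid (a joint): opening angle of the lid (rad) about the horizontal hinge on the top rear edge of the chest (along its y): 0 fully shut, positive lifts the front edge; stop at 0, opens to 1.6. Starts partly open (0.40 to 0.85). Friction hinges: it stays at any angle; closing it takes about 1 to 7 N pushed down at the front edge. Lid 0.8 kg.
- lid_hinge (a point): middle of the lid's hinge line: on the chest at x = +90 mm, y = 0, z = 150 mm; does not move with the lid. Axes those of the chest.
- lid_edge (a point): middle of the top front edge of the lid, on the top surface; moves with the lid. With the lid shut it is 182 mm towards -x and 50 mm above lid_hinge. The edge runs 162 mm to either side along y. Axes turn with the lid (z out of the lid's top). The top is flat but for a black handle folded down on it, 13 high, up to 66 mm either side of the middle and 50 to 110 mm behind the edge.
- hasp (a joint): opening angle of the hasp strap (rad), relative to the lid, about its barrel along y: 0 hangs straight down, flat along the chest front (with the lid shut: the staple stands through its slot); pi/2 sticks straight out to the front; larger points up and out. Range 0 to 2.7, stop at 0; starts between 1.5 and 2.4. Stiff hinge: stays where it is left; about 1 to 2.5 N at the tab swings it.
- hasp_pivot (a point): axis of the hasp's barrel, in the middle of the strap's width, on the front of the lid: 187 mm towards -x of and 10 mm above lid_hinge with the lid shut (7 mm ahead of the chest's front face, 160 mm above the bench). Fixed to the lid, axes turn with the lid.
- hasp_tab (a point): point on the outer face of the strap's solid end tab (the face to push on to close), 70 mm from the barrel axis. Strap: bright metal, 3 thick (axis in mid thickness), 38 wide, 84 long from the axis; slot 12 wide, 24 to 54 mm from the axis; then the solid tab. Axes turn with the strap: -z along the strap to its free end, -x out of its outer face.
- staple (a point): outer end of the steel staple loop on the front of the chest body, 121 mm above the bench; loop 23 tall, 5 thick, stands 20 mm out from the chest's front face, that is 12 mm out through the closed strap's slot. Its lower edge is 51 mm below the barrel axis.
- drill: cordless drill standing on its battery (teal body, red battery foot), 180 long plus a 50 mm bit, 75 wide, 202 tall. Loose; must stay where it is. Origin: on its underside
- glue: white glue bottle with an orange cap, 60 diameter, 170 tall. Loose; must stay where it is. Origin: on its underside
- tape: roll of masking tape lying flat, 104 diameter, 25 high. Loose; must stay where it is. Origin: on its underside
- screwdriver: screwdriver with a green handle lying on the bench, 190 long. Loose; must stay where it is. Origin: on its underside

How it is judged (in metres and radians):
On the way, in this order (a step that is already met when the one before it is completed fails the run):
1. the lid is fully down (within 0.035 rad) with the hasp still clear of the staple (open more than 0.5 rad) (value of joint lid below 0.035 rad and value of joint hasp above 0.5 rad), for 0.2 s.
2. the hasp lies flat over the staple (within 0.10 rad) with the lid still down (value of joint lid below 0.035 rad and value of joint hasp below 0.1 rad), for 0.2 s.
At the end, for the whole second after the job is handed in: the lid is down within 0.035 rad (6 mm at the front edge), the hasp lies along the chest front over the staple within 0.10 rad (7 mm at the tab), both at rest, and the drill, glue, tape and screwdriver are within 30 mm of where they stood (all of step 2 and velocity of joint lid between -0.05 and 0.05 rad/s and velocity of joint hasp between -0.05 and 0.05 rad/s and distance of each of drill, glue, tape, screwdriver from where it was at the start of the episode below 0.03 m); the robot touches nothing.
It fails at once if a bystander (drill, glue bottle, tape, screwdriver) is pushed more than 30 mm or tipped over (distance of any of drill, glue, tape, screwdriver from where it was at the start of the episode above 0.03 m or angle between any of drill, glue's own z axis and vertical above 0.5 rad).
It also fails if it takes over 54 s, if anything falls off the work surface, if the arm or the gripper's body presses on something with over 40 N, if the wrist force passes 120 N, or if a joint passes its speed limit or range.

## Working session

There is one attempt and no reset: what is moved stays moved. The work goes in short steps, Python scripts to look and compute and a tool call to move; the robot and the scene stay as the last step left them, time stands still between calls to the robot, and variables do not carry over. Pictures are saved under pics/ and viewed, at most 10 in all, crops included, and the job is handed in when it is done.

Besides the shell and the picture viewer there is one more tool, called after ">>>" in YAML: its name, and indented under it one key for each argument. apply_moves: Moves the arm, as the interface text tells. Its arguments: {"type":"object","properties":{"targets":{"type":"array","items":{"type":"array"}},"squeeze":{"type":"number"}},"required":["targets"]}

```bash
mkdir -p pics
cat > h.py <<'E'
import numpy as np, cv2
from rig import ctrl, capture, camera_info
def grab(n):
    i=camera_info(n); p,d=capture(n); return p,d,i
def cloud(d,i):
    H,W=d.shape; f=H/2/np.tan(np.radians(i['vfov'])/2)
    u,v=np.meshgrid(np.arange(W),np.arange(H))
    P=np.stack([(u-i['cx'])/f*d,(v-i['cy'])/f*d,d],-1)
    E=np.array(i['extrinsics']); return P@E[:3,:3].T+E[:3,3]
E
python3 - <<'E'
from h import *
for n in ('scene','side'):
    p,d,i=grab(n); cv2.imwrite(f'pics/{n}0.png',p); np.savez(f'{n}0.npz',p=p,c=cloud(d,i),d=d)
    print(n,i)
print(ctrl.sense())
E
```

```text
scene {'vfov': 55.59052238073861, 'cx': 261.59141533016157, 'cy': 184.53995033620927, 'extrinsics': array([[-6.29833769e-01,  6.11381089e-01, -4.79085156e-01,
         9.44306741e+02],
       [ 7.76724579e-01,  4.98047324e-01, -3.85548688e-01,
         3.47242197e+02],
       [ 2.88990344e-03, -6.14948800e-01, -7.88561743e-01,
         7.22132519e+02],
       [ 0.00000000e+00,  0.00000000e+00,  0.00000000e+00,
         1.00000000e+00]])}
side {'vfov': 53.4568448094912, 'cx': 254.12608246974543, 'cy': 189.3434557240301, 'extrinsics': array([[ 4.61723774e-01,  7.04960409e-01, -5.38369741e-01,
         1.09332428e+03],
       [ 8.86993092e-01, -3.61894105e-01,  2.86837780e-01,
        -2.21765861e+02],
       [ 7.37644315e-03, -6.09970063e-01, -7.92390125e-01,
         8.58042318e+02],
       [ 0.00000000e+00,  0.00000000e+00,  0.00000000e+00,
         1.00000000e+00]])}
{'time_s': 0.1, 'joints': array([ 1.06066100e+00,  3.13397964e-01,  1.49834166e+00,  3.57090947e-05,
        1.33101992e+00, -2.23443538e-01]), 'dq': array([ 0.00032668,  0.00019899, -0.00302346,  0.00134707,  0.00330359,
        0.00052515]), 'tau': array([ 2.89356591e-03, -4.12890458e+01, -2.60144126e+01, -1.60564291e-04,
        2.99811312e-03,  2.08974222e-05]), 'eef_pos': array([148.37185051, 503.36291181, 230.79762559]), 'ee_rot': array([-2.25422871e-04,  1.42859670e-01,  9.89742782e-01, -5.38417035e-04]), 'force': array([-0.58094695,  0.55088145, -0.14538191]), 'wrist_torque': array([ 0.0305434 , -0.01018155, -0.02175999]), 'grip_force': 0.0, 'grip_width': 0.996275919519582}
```

View pics/scene0.png

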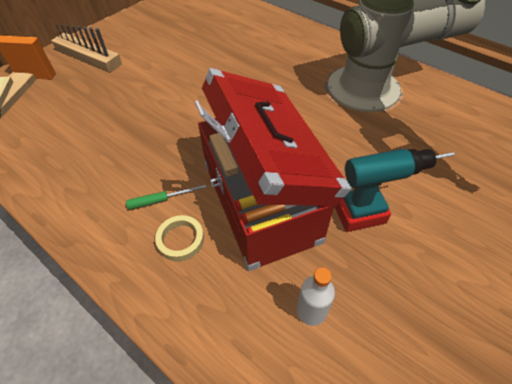

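View pics/side0.png

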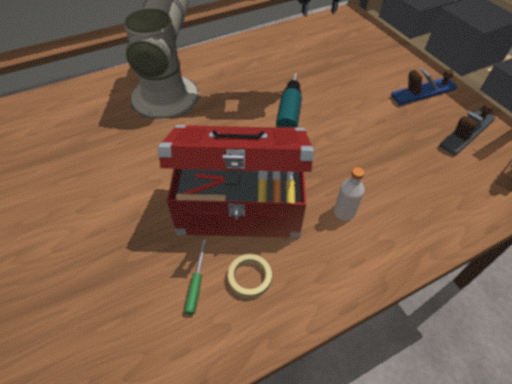

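```bash
cat > fit.py <<'E'
from h import *
from scipy.optimize import least_squares
def sdf(P,lo,hi):
    q=np.abs(P-(lo+hi)/2)-(hi-lo)/2
    return np.linalg.norm(np.maximum(q,0),axis=-1)+np.minimum(q.max(-1),0)
def loc(P,x):
    c,s=np.cos(x[2]),np.sin(x[2]); D=P-np.array([x[0],x[1],0])
    return np.stack([c*D[:,0]+s*D[:,1],-s*D[:,0]+c*D[:,1],D[:,2]],-1)
def lidloc(L,t):  # lid frame: positive t lifts the -x edge
    D=L-np.array([90,0,150]); c,s=np.cos(t),np.sin(t)
    # world = R(t) l ; R maps (-1,0)->(-c, s)
    return np.stack([c*D[:,0]-s*D[:,2],D[:,1],s*D[:,0]+c*D[:,2]],-1)
def res(x,P):
    L=loc(P,x)
    a=sdf(L,np.array([-90,-160,0.]),np.array([90,160,150.]))
    b=sdf(lidloc(L,x[3]),np.array([-182,-162,0.]),np.array([0,162,50.]))
    return np.minimum(np.abs(a),np.abs(b))
if __name__=='__main__':
    pts=[]
    for n in ('scene','side'):
        z=np.load(n+'0.npz'); hsv=cv2.cvtColor(z['p'],cv2.COLOR_BGR2HSV).astype(int); c=z['c']
        m=((hsv[...,0]<6)|(hsv[...,0]>174))&(hsv[...,1]>170)&(hsv[...,2]>60)&(z['d']>0)&(c[...,2]>20)
        m=cv2.morphologyEx(m.astype(np.uint8),cv2.MORPH_OPEN,np.ones((3,3)))
        k,l,st,_=cv2.connectedComponentsWithStats(m); print(n,st[1:][st[1:,4]>80])
        pts.append(c[(l>0)&(st[l,4]>300)])
    P=np.concatenate(pts); print(len(P),np.median(P,0))
    z=np.load('side0.npz'); print('front face pts',z['c'][212,205],z['c'][212,270])
    best=None; c0=np.median(P,0)
    for yaw in np.radians([120,140,160,180,-160]):
        r=least_squares(res,[c0[0],c0[1],yaw,.6],args=(P,),loss='soft_l1',f_scale=3,x_scale=[10,10,.1,.1])
        print(np.round(r.x,3),r.cost,np.median(res(r.x,P)))
        if best is None or r.cost<best.cost: best=r
    x=best.x; np.save('chest.npy',x)
    # strap: bright points in the lid frame ahead of lid front
    for n in ('scene','side'):
        z=np.load(n+'0.npz'); c=z['c']; hsv=cv2.cvtColor(z['p'],cv2.COLOR_BGR2HSV)
        Q=c[(z['d']>0)]; h=hsv[z['d']>0]; uv=np.argwhere(z['d']>0)
        L=lidloc(loc(Q,x),x[3]); m=(L[:,0]<-186)&(L[:,0]>-285)&(abs(L[:,1])<21)&(L[:,2]>-40)&(L[:,2]<120)&(h[:,1]<90)
        A=L[m]; print(n,m.sum()); 
        v=A-np.array([-187,0,10]); r=np.hypot(v[:,0],v[:,2]); th=np.arctan2(-v[:,0],-v[:,2])
        k=r>30; print('hasp',np.median(th[k]),np.percentile(th[k],[10,90]),r.max(), 'y',A[:,1].min(),A[:,1].max())
    for n,lo,hi,nm in (('scene',(85,30,20),(96,255,255),'drill'),):
        z=np.load(n+'0.npz');hsv=cv2.cvtColor(z['p'],cv2.COLOR_BGR2HSV);q=z['c'][cv2.inRange(hsv,(82,80,20),(98,255,255))>0];print(nm,q.min(0),q.max(0))
E
python3 fit.py
```

```text
scene [[  203    72   188   192 13312]
 [  199   122    18    55   419]]
side [[ 171  127   31   22  414]
 [ 203  127  106   25 1162]
 [ 220  127   41    7  183]]
15307 [574.50915026  99.01462107 229.83989927]
front face pts [589.81763111 -84.97157013 106.73897817] [664.98004873  49.51837919 114.60493187]
[5.47208e+02 2.25130e+01 2.64200e+00 5.10000e-01] 157085.37820656647 0.649593051839588
[5.47208e+02 2.25130e+01 2.64200e+00 5.10000e-01] 157085.378206561 0.6495944661736885
[5.47208e+02 2.25130e+01 2.64200e+00 5.10000e-01] 157085.37820654458 0.649592994766806
[5.47208e+02 2.25130e+01 2.64200e+00 5.10000e-01] 157085.37820654392 0.649593182129891
[ 5.47208e+02  2.25130e+01 -3.64100e+00  5.10000e-01] 157085.37820654563 0.6495934075509666
scene 328
hasp 2.1276473333454664 [2.09376857 2.14862663] 86.75235831071507 y -19.95023629416908 20.299135079135937
side 247
hasp 2.105219628930657 [2.09070774 2.14828805] 86.4999392787509 y -20.73324135897038 17.490609314378418
drill [372.50295733 184.50249685  53.57342781] [944.30674094 347.242197   722.1325186 ]
```

The scene view shows the chest with its lid half open at (265,150) and the strap up at (205,110). The drill is near (375,185), the glue at (315,298), the tape at (180,237) and the screwdriver at (170,195). The side view shows the chest front, with the staple at (237,210).

The model fit puts the chest at (547, 22) with yaw 151.4°, the lid at 0.51 and the hasp at 2.12. The sizes match those given, with a median residual of 0.65 mm. Next I'll hover over the lid edge with the fingers shut.

>>> apply_moves:
  targets:
    - [0, [0, 0, 50], [0, 0, 0]]
    - [0, [0, 0, 100], [0, 0, 0]]
    - [0, [30, -38, 120], [0, 0, -5]]
    - [0, [412, -522, 120], [0, 0, -12.2]]
    - [0, [412, -522, 120], [0, 0, -12.2]]
    - [0, [412, -522, 120], [0, 0, -12.2]]
    - [0, [412, -522, 120], [0, 0, -12.2]]
    - [0, [412, -522, 120], [0, 0, -12.2]]
    - [0, [412, -522, 120], [0, 0, -12.2]]
    - [0, [412, -522, 120], [0, 0, -12.2]]
    - [0, [412, -522, 120], [0, 0, -12.2]]
    - [0, [412, -522, 120], [0, 0, -12.2]]
    - [0, [412, -522, 120], [0, 0, -12.2]]
    - [0, [412, -522, 120], [0, 0, -12.2]]
    - [0, [412, -522, 110], [0, 0, -12.2]]
    - [0, [412, -522, 110], [0, 0, -12.2]]
    - [0, [412, -522, 110], [0, 0, -12.2]]
    - [0, [412, -522, 110], [0, 0, -12.2]]
    - [0, [412, -522, 110], [0, 0, -12.2]]
    - [0, [412, -522, 110], [0, 0, -12.2]]

```text
time_s: 2.1
eef_pos: [560.1, -17.4, 341.9]
ee_rot: [0.0, 0.247, 0.969, 0.0]
force: [-0.3, 0.4, 0.3]
grip_width: 0.001
grip_force: 0.0
```

>>> apply_moves:
  targets:
    - [0, [0, 0, -30], [0, 0, 0]]
    - [0, [0, 0, -50], [0, 0, 0]]
    - [0, [0, 0, -58], [0, 0, 0]]
    - [0, [0, 0, -64], [0, 0, 0]]
    - [0, [3, -2, -69], [0, 0, 0]]
    - [0, [7, -4, -75], [0, 0, 0]]
    - [0, [11, -6, -80], [0, 0, 0]]
    - [0, [16, -9, -87], [0, 0, 0]]
    - [0, [21, -11, -94], [0, 0, 0]]
    - [0, [25, -13, -102], [0, 0, 0]]
    - [0, [28, -15, -109], [0, 0, 0]]
    - [0, [32, -17, -117], [0, 0, 0]]
    - [0, [35, -19, -125], [0, 0, 0]]
    - [0, [35, -19, -125], [0, 0, 0]]

```text
time_s: 3.5
eef_pos: [595.2, -37.4, 214.4]
ee_rot: [-0.002, 0.247, 0.969, 0.0]
force: [0.2, 0.1, 0.7]
grip_width: -0.002
grip_force: 0.0
```

>>> apply_moves:
  targets:
    - [0, [2, -1, -6], [0, 0, 0]]
    - [0, [4, -2, -11], [0, 0, 0]]
    - [0, [5, -3, -15], [0, 0, 0]]
    - [0, [5, -3, -17], [0, 0, 0]]
    - [0, [5, -3, -19], [0, 0, 0]]
    - [0, [5, -3, -19], [0, 0, 0]]
    - [0, [5, -3, -19], [0, 0, 0]]

```text
time_s: 4.2
eef_pos: [600.9, -40.5, 200.0]
ee_rot: [0.002, 0.247, 0.969, -0.0]
force: [-6.6, 0.4, 16.6]
grip_width: 0.005
grip_force: 8.4
```

```bash
cat > look.py <<'E'
import sys
from fit import *
x0=np.load('chest.npy')
for n in sys.argv[2:]:
    p,d,i=grab(n); cv2.imwrite(f'pics/{n}{sys.argv[1]}.png',p); c=cloud(d,i)
    m=d>0; Q=c[m]; hsv=cv2.cvtColor(p,cv2.COLOR_BGR2HSV)[m]; L0=loc(Q,x0)
    red=((hsv[:,0]<6)|(hsv[:,0]>174))&(hsv[:,1]>170)
    # lid top: red points with L above body
    k=red&(L0[:,2]>185)&(abs(L0[:,1])<155)&(L0[:,0]>-150)&(L0[:,0]<80)
    D=L0[k]
    if len(D)>50:
        a=np.linalg.lstsq(np.c_[D[:,0],np.ones(len(D))],D[:,2],rcond=None)[0]
        print(n,'lid fit slope angle',-np.arctan(a[0]),'z at edge',a@[-90,1],'n',len(D),'med z',np.median(D[:,2]))
    for t in (0.,):
        L=lidloc(L0,t)
        k=(L[:,0]<-189)&(L[:,0]>-285)&(abs(L[:,1])<19)&(L[:,2]>-82)&(L[:,2]<120)&(hsv[:,1]<90)
        v=L[k]-np.array([-187,0,10]); r=np.hypot(v[:,0],v[:,2]); th=np.arctan2(-v[:,0],-v[:,2]); q=(r>55)&(r<88)
        if q.sum(): print(n,'hasp',q.sum(),np.percentile(th[q],[10,50,90]))
s=ctrl.sense(); print(s['time_s'],s['joints'],s['eef_pos'],s['force'])
E
python3 look.py 1 scene side
```

```text
scene lid fit slope angle -0.0019394514243569598 z at edge 200.36733074119374 n 8456 med z 200.38822263294503
scene hasp 214 [2.11754144 2.13330983 2.15382072]
side lid fit slope angle -0.00010411893480191466 z at edge 200.2550040114783 n 4516 med z 200.08202408505736
side hasp 116 [2.13054977 2.14374042 2.17266416]
4.3 [-2.61582120e-01  5.05272477e-01  1.29946348e+00 -2.83490960e-04
  1.33374578e+00 -1.33278774e+00] [600.83141648 -40.52960223 199.97466018] [-6.38465371  1.49259621 15.5102093 ]
```

The lid is fully down (slope about 0, top at 200 mm) and the hasp is still at 2.13. Now I'll lift, move over the strap and try the tilt in free air.

>>> apply_moves:
  targets:
    - [0, [0, 0, 40], [0, 0, 0]]
    - [18, [0, 0, 80], [0, 0, 0]]
    - [18, [0, 0, 110], [0, 0, 0]]
    - [18, [42, -6, 110], [4, 7, 0]]
    - [18, [84, -12, 110], [7.5, 13.8, 0]]
    - [18, [84, -12, 110], [11.3, 20.7, 0]]
    - [18, [84, -12, 110], [15, 27.5, 0]]
    - [18, [84, -12, 110], [18.7, 34.3, 0]]
    - [18, [84, -12, 110], [21.5, 39.5, 0]]
    - [18, [84, -12, 110], [21.5, 39.5, 0]]
    - [18, [84, -12, 110], [21.5, 39.5, 0]]
    - [18, [84, -12, 110], [21.5, 39.5, 0]]

```text
time_s: 5.5
eef_pos: [628.1, -43.0, 286.9]
ee_rot: [-0.362, 0.231, 0.898, 0.097]
force: [0.4, 0.6, -0.5]
grip_width: 0.214
grip_force: 0.0
```

```bash
python3 look.py 2 scene side
```

```text
scene lid fit slope angle -0.003979040507024555 z at edge 200.10611352725786 n 9172 med z 200.38468271702567
scene hasp 212 [2.11530995 2.13425038 2.15738121]
side lid fit slope angle -0.0072919398716647125 z at edge 199.45558237114196 n 2358 med z 200.1838869044758
side hasp 122 [2.12953637 2.14771365 2.17337003]
5.6 [-0.31132277  1.10249485  0.1864996   0.2702991   2.59222558 -1.20224922] [628.05344136 -42.53390425 288.53878465] [-0.44607639  0.40401415  0.21556612]
```

>>> apply_moves:
  targets:
    - [18, [0, 0, 0], [-4, -7, 0]]
    - [18, [0, 0, 0], [-8, -14, 0]]
    - [18, [0, 0, 0], [-11.5, -21, 0]]
    - [18, [0, 0, 0], [-15, -28, 0]]
    - [18, [0, 0, 0], [-18.7, -34.3, 0]]
    - [18, [0, 0, 0], [-21.5, -39.5, 0]]
    - [18, [0, 0, 0], [-21.5, -39.5, 0]]
    - [18, [0, 0, 0], [-21.5, -39.5, 0]]
    - [18, [0, 0, 0], [-21.5, -39.5, 0]]
    - [18, [0, 0, 0], [-21.5, -39.5, 0]]

```text
time_s: 6.6
eef_pos: [628.3, -43.3, 286.9]
ee_rot: [0.007, 0.247, 0.969, 0.003]
force: [-0.4, -0.0, 0.5]
grip_width: 0.212
grip_force: 0.0
```

Run:
```python
from h import *
from scipy.spatial.transform import Rotation as R
s=ctrl.sense(); print(s['joints'],s['eef_pos'],s['ee_rot'],s['grip_width'])
q=s['ee_rot']; M=R.from_quat([q[1],q[2],q[3],q[0]]).as_matrix(); print(M)
T0=s['eef_pos']; x=np.load('chest.npy'); f=-np.array([np.cos(x[2]),np.sin(x[2])]); H=x[:2]-90*f
print('f',f,'F,y now',(T0[:2]-H)@f,(T0[:2]-H)@[f[1],-f[0]])
for th,phi,r,dl in [(2.13,0,66,-25),(2.13,0,66,-4),(2.0,0,66,6),(1.8,3,66,6),(1.57,8,67,6),(1.3,14,68,6),(1.0,20,69,6),(.7,26,70,6),(.45,31,71,6),(.2,36,72,5),(0.05,38,72,4),(0,38,72,4)]:
    p=np.radians(phi); w=np.array([np.cos(p),-np.sin(p)]); sd=np.array([np.sin(th),-np.cos(th)]); n=np.array([np.cos(th),np.sin(th)])
    sg=-1 if np.cos(p+th)>0 else 1
    T=np.array([187,160])+r*sd+(1.5-dl)*n-sg*11*w
    W=T+245*np.array([np.sin(p),np.cos(p)])
    xy=H+T[0]*f; wxy=H+W[0]*f; rp=np.sqrt(wxy@wxy-116**2)
    print(th,phi,'T',T.round(),'world',np.r_[xy,T[1]].round(1),'shift',(np.r_[xy,T[1]]-T0).round(1),'d',round(np.hypot(rp,W[1]-157)))
```

```text
[-0.25751747  0.51851038  1.05556896  0.00704129  1.5528618  -1.32822352] [628.30145099 -43.34829605 286.93921775] [0.00735175 0.24747571 0.96886001 0.0034656 ] 0.21178040296089673
[[-0.87740345  0.47948768  0.01596094]
 [ 0.47958959  0.87748753  0.00307661]
 [-0.01253032  0.01035413 -0.99986788]]
f [ 0.87768955 -0.47922964] F,y now 192.73803378168137 18.943601153846576
2.13 0 T [218. 217.] world [659.5 -38.8 217.5] shift [ 31.2   4.6 -69.5] d 719
2.13 0 T [229. 200.] world [669.2 -44.1 199.7] shift [ 40.9  -0.8 -87.3] d 720
2.0 0 T [238. 183.] world [677.  -48.4 183.4] shift [  48.7   -5.  -103.6] d 722
1.8 3 T [241. 171.] world [680.  -50.  171.2] shift [  51.7   -6.7 -115.8] d 731
1.57 8 T [243. 157.] world [681.6 -50.9 157. ] shift [  53.3   -7.5 -130. ] d 746
1.3 14 T [262. 135.] world [698.2 -59.9 134.8] shift [  69.9  -16.6 -152.1] d 777
1.0 20 T [253. 115.] world [690.2 -55.6 115.2] shift [  61.9  -12.2 -171.8] d 784
0.7 26 T [239.  99.] world [677.6 -48.7  98.7] shift [  49.3   -5.3 -188.2] d 786
0.45 31 T [223.  88.] world [664.2 -41.3  88.4] shift [  35.9    2.  -198.5] d 786
0.2 36 T [207.  82.] world [649.7 -33.4  82.3] shift [  21.4    9.9 -204.7] d 784
0.05 38 T [197.  81.] world [640.9 -28.7  81.2] shift [  12.6   14.7 -205.7] d 780
0 38 T [193.  81.] world [637.8 -26.9  81.2] shift [   9.5   16.4 -205.7] d 777
```

>>> apply_moves:
  targets:
    - [18, [31, 5, -30], [0, 0, 0]]
    - [18, [31, 5, -60], [0, 0, 0]]
    - [18, [36, 2, -75], [0, 0, 0]]
    - [18, [41, -1, -84], [0, 0, 0]]
    - [18, [43, -2, -91], [0, 0, 0]]
    - [18, [46, -3, -97], [0, 0, 0]]
    - [18, [49, -5, -104], [0, 0, 0]]
    - [18, [50, -6, -110], [0.7, 1.3, 0]]
    - [18, [52, -7, -116], [1.4, 2.6, 0]]
    - [18, [53, -7, -123], [2.6, 4.8, 0]]
    - [18, [54, -8, -130], [3.8, 7, 0]]
    - [18, [54, -8, -130], [3.8, 7, 0]]

```text
time_s: 7.8
eef_pos: [681.8, -51.4, 155.5]
ee_rot: [-0.061, 0.247, 0.967, 0.021]
force: [0.5, -0.5, 0.2]
grip_width: 0.213
grip_force: 0.0
```

```bash
python3 look.py 3 scene side
```

```text
scene lid fit slope angle -0.004347675229804164 z at edge 200.05584491236368 n 9264 med z 200.38993215683502
scene hasp 165 [1.45866911 1.48339824 2.11283966]
side lid fit slope angle -0.014913655857828115 z at edge 198.87211025201142 n 2350 med z 200.18894005850615
side hasp 286 [1.45401054 1.49248264 2.02891579]
7.9 [-0.26047164  0.79996357  0.91768109  0.03941014  1.54320935 -1.33413061] [681.8787111  -50.97294198 157.0626304 ] [-0.48646555  0.5921458   0.16807191]
```

>>> apply_moves:
  targets:
    - [18, [5, -3, -11], [1.5, 2.6, 0]]
    - [18, [9, -5, -22], [2.9, 5.3, 0]]
    - [18, [9, -5, -32], [4.3, 7.9, 0]]
    - [18, [8, -4, -42], [5.7, 10.5, 0]]
    - [18, [2, -1, -50], [7.2, 13.2, 0]]
    - [18, [-5, 3, -58], [8.6, 15.8, 0]]
    - [18, [-11, 6, -63], [9.8, 18, 0]]
    - [18, [-18, 10, -68], [11, 20.2, 0]]
    - [18, [-25, 14, -72], [12.2, 22.4, 0]]
    - [18, [-33, 18, -75], [13.4, 24.6, 0]]
    - [18, [-33, 18, -75], [13.4, 24.6, 0]]

```text
time_s: 9.0
eef_pos: [648.0, -32.5, 81.6]
ee_rot: [-0.293, 0.237, 0.923, 0.079]
force: [0.5, 0.1, -0.6]
grip_width: 0.207
grip_force: 0.0
```

```bash
python3 look.py 4 scene side; python3 -c "
import cv2,numpy as np
a=cv2.imread('pics/side4.png')[100:290,110:350];b=cv2.imread('pics/scene4.png')[60:250,130:370]
cv2.imwrite('pics/c4.png',cv2.resize(np.hstack([a,b]),(790,313)))"
```

```text
scene lid fit slope angle -0.0044246459827663115 z at edge 200.0713683083181 n 8720 med z 200.40448521618595
scene hasp 380 [0.16026427 1.21098689 1.85079407]
side lid fit slope angle -0.005953480947371787 z at edge 199.54433143330624 n 3036 med z 200.1351261657107
9.1 [-0.28386497  1.09905083  0.65169553  0.14570502  1.98774254 -1.33363605] [648.77812    -32.82414882  82.5184866 ] [ 0.05361464 -0.05431437  0.07255038]
```

View pics/c4.png

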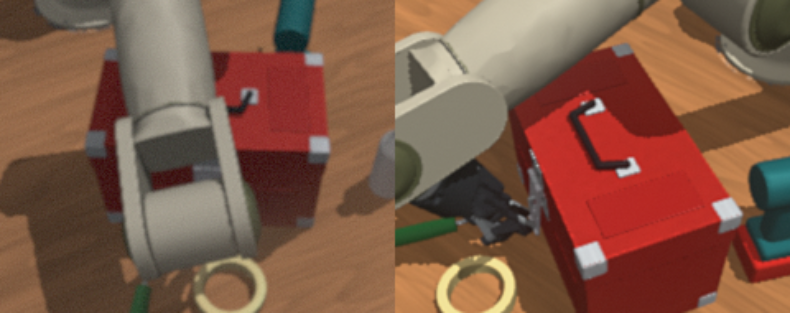

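The crop shows the fingers pushing the strap almost to the chest front, the lid shut and the forearm clear of it. Now the final press.

>>> apply_moves:
  targets:
    - [18, [-3, 2, 0], [0.5, 0.9, 0]]
    - [18, [-6, 3, -1], [1, 1.8, 0]]
    - [18, [-9, 5, -1], [1, 1.8, 0]]
    - [18, [-11, 6, -1], [1, 1.8, 0]]
    - [18, [-12, 6.5, -1], [1, 1.8, 0]]
    - [18, [-12, 6.5, -1], [1, 1.8, 0]]

```text
time_s: 9.7
eef_pos: [638.9, -27.8, 81.3]
ee_rot: [-0.303, 0.237, 0.919, 0.083]
force: [18.2, -8.5, -2.7]
grip_width: 0.212
grip_force: 9.8
```

>>> apply_moves:
  targets:
    - [18, [4, -2, 0], [0, 0, 0]]
    - [18, [12, -6.5, 1], [-1, -1.8, 0]]
    - [18, [20, -10, 4], [-2.2, -4, 0]]
    - [18, [27, -15, 8], [-3.4, -6.2, 0]]
    - [18, [33, -18, 13], [-4.6, -8.4, 0]]
    - [18, [40, -21, 18], [-5.8, -10.6, 0]]
    - [18, [47, -25, 26], [-7.2, -13.2, 0]]
    - [18, [53, -29, 34], [-8.7, -15.9, 0]]
    - [18, [54, -29, 54], [-11.5, -21.1, 0]]
    - [18, [54, -29, 76], [-14.4, -26.4, 0]]
    - [18, [54, -29, 110], [-18, -33, 0]]
    - [18, [54, -29, 150], [-18, -33, 0]]
    - [18, [54, -29, 200], [-18, -33, 0]]
    - [18, [20, -10, 240], [-18, -33, 0]]
    - [18, [-20, 40, 240], [-18, -33, 0]]
    - [18, [-50, 90, 240], [-18, -33, 0]]
    - [18, [-80, 140, 240], [-18, -33, 0]]
    - [18, [-110, 190, 240], [-18, -33, 0]]
    - [18, [-140, 240, 240], [-18, -33, 0]]
    - [18, [-140, 240, 240], [-18, -33, 0]]

```text
time_s: 11.7
eef_pos: [495.8, 214.3, 322.5]
ee_rot: [0.006, 0.247, 0.969, 0.005]
force: [0.1, 0.9, -0.3]
grip_width: 0.212
grip_force: 0.0
```

```bash
python3 look.py 5 scene side; python3 -c "
import cv2,numpy as np
a=cv2.imread('pics/side5.png');b=cv2.imread('pics/scene5.png')
cv2.imwrite('pics/c5.png',cv2.resize(np.hstack([a,b]),(800,300)))"
```

```text
scene lid fit slope angle -0.004443422940776217 z at edge 200.07217098225487 n 9264 med z 200.41459064512316
scene hasp 44 [0.02944296 0.04052915 0.05850443]
side lid fit slope angle -0.007583955937155939 z at edge 199.34273182047679 n 5802 med z 200.02974017508132
side hasp 31 [0.02821628 0.03979994 0.04961852]
11.8 [ 0.19412337  0.29160468  1.2898937   0.0048095   1.54531119 -0.88335488] [494.44242425 216.98417355 323.1503956 ] [ 0.25025064 -0.94996508 -0.13829594]
```

View pics/c5.png

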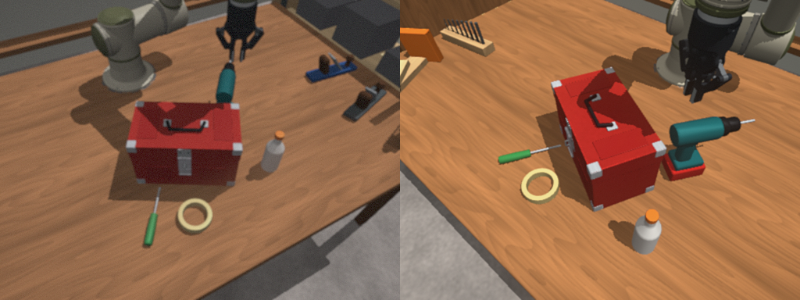

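The lid is down, and the strap lies flat over the staple at (185,162). Its measured 0.04 rad includes about 0.02 from the strap's half thickness. The bystanders have not moved and the arm is clear.

```bash
python3 -c "
from rig import ctrl
print(ctrl.finish_job())"
```

```text
the job is handed in; nothing more can be done
None
```

The job is handed in: the lid is fully down and the hasp lies flat over the staple (about 0.04 rad by camera, limit 0.10), the arm is clear, and the drill, glue, tape and screwdriver look unmoved; the hand-in returned no verdict.

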